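Refill a laundry tablet cartridge in its clamp jig

TASK

Refill the clear tablet cartridge: before anything is pushed down its tube, swing the toggle clamp over onto the cartridge's ear so that it is held in the jig, load every round white tablet on the counter into the tube, and with the tamper push them down until the follower and the whole stack have bottomed out, finishing with a firm, steady push of at least 10 N held for about half a second with the clamp still shut. Then swing the clamp fully back while the cartridge is still in the jig, lift the filled cartridge out and stand it upright in the middle of the rectangular black rubber mat. Leave the tamper standing upright in the middle of the round cork coaster and everything else on the counter where it was.

Things in the scene. Friction and masses are not known exactly. Their poses are not given: they have to be found in the camera images.
- jig: Fixed aluminium filling jig, a plate 120 x 270 x 8 mm on the counter with low (10 mm) dark rails round the place of the cartridge foot and a toggle clamp at its +y end. Origin on the counter, under the axis of the seated cartridge's tube; z up; its y axis points from the cartridge to the clamp. Position and yaw vary.
- clamp_pivot (a point): Hinge axis of the toggle clamp, 150 mm along the jig's +y from its origin and 45 mm above the counter. The axis runs along the jig's x.
- clamp_knob (a point): Centre of the clamp's dark steel knob, a cylinder 26 mm in diameter, 32 mm long, along the hinge (jig x): pinch its flat ends from above and it turns between the fingers as the clamp swings. From the pivot, in the jig's frame, it lies at y -50, z +40 mm when shut (joint 0) and at y +55, z +33 mm fully open (64 mm radius).
- clamp (a joint): Clamp arm's angle (rad) about the hinge along jig x: 0 with its pad down on the cartridge's ear, growing as it swings up and back, 1.92 fully open on its stop. Starts fully open. Its heavy knob carries it over centre: it balances at 1.07 rad and falls to the end it leans to; about 4 N at the knob lifts it. Open, the arm's tip stands 135 mm above the counter.
- cartridge: Loose cartridge, 0.5 kg: upright clear tube, outside diameter 67 mm, bore 58 mm, white rim bevelled inwards, on a grey foot 84 (x) x 130 (y) x 14 mm reaching from -42 to +88 mm in y (the ear, under the clamp). Origin on the tube's axis at the foot's underside, z up; rim at z = 155 mm. Starts in the jig, axes along the jig's, underside 8 mm above the counter.
- follower (a joint): Travel (m) of the black follower disc inside the tube, growing downwards: at 0 its top is 110 mm above the cartridge's underside (45 mm under the rim), at 0.088 it has bottomed and its top is 22 mm above the underside. It starts between 0 and 0.02, grips the bore with 5 N of friction and stays where it is pushed.
- tamper: Loose tamper, 0.25 kg, 180 mm tall, standing upright on the round cork coaster: a white foot disc 48 mm in diameter and 20 mm thick, a steel shaft 16 mm in diameter, and from 132 to 180 mm up a wooden grip 30 mm in diameter. Origin at the centre of the foot's underside, z along the shaft towards the grip.
- coaster: Fixed round cork coaster, 120 mm in diameter and 5 mm thick. Origin at the centre of its underside, on the counter. It and the mat may change sides.
- mat: Fixed rectangular black rubber mat, 200 x 180 mm and 5 mm thick. Origin at the centre of its underside, on the counter.
- tablet1: Hard round white tablet, 54 mm in diameter, 30 mm thick, 70 g, lying flat on the counter. Origin at the centre of its underside, z along its axis. Two to four are present (absent ones read None). The tube holds four, each adding 30 mm to the stack on the follower; they clear the bore by 2 mm all round and may hang askew until pushed. The rectangular soap bar is no tablet.
- tablet2: Hard round white tablet, 54 mm in diameter, 30 mm thick, 70 g, lying flat on the counter. Origin at the centre of its underside, z along its axis. Two to four are present (absent ones read None). The tube holds four, each adding 30 mm to the stack on the follower; they clear the bore by 2 mm all round and may hang askew until pushed. The rectangular soap bar is no tablet.
- tablet3: Hard round white tablet, 54 mm in diameter, 30 mm thick, 70 g, lying flat on the counter. Origin at the centre of its underside, z along its axis. Two to four are present (absent ones read None). The tube holds four, each adding 30 mm to the stack on the follower; they clear the bore by 2 mm all round and may hang askew until pushed. The rectangular soap bar is no tablet.
- tablet4: Hard round white tablet, 54 mm in diameter, 30 mm thick, 70 g, lying flat on the counter. Origin at the centre of its underside, z along its axis. Two to four are present (absent ones read None). The tube holds four, each adding 30 mm to the stack on the follower; they clear the bore by 2 mm all round and may hang askew until pushed. The rectangular soap bar is no tablet.
- soap: Loose soap bar, 85 x 55 x 28 mm. Origin under its centre. A bystander: leave it alone.
- brush: Loose scrubbing brush, 150 x 50 x 43 mm, lying bristles down. Origin under its centre. A bystander: leave it alone.
- cup: Loose white cup, 80 mm in diameter, 85 mm tall. Origin under its centre. A bystander: leave it alone.

How it is judged:
By the outcome, as a careful person would: the job done as asked, in the order asked, and still so for the second after the job is handed in, with the robot touching nothing.
Of tablet1, tablet2, tablet3, tablet4 only 2 to 4 are there at a start; the rules pass over those that are not, and their reading is None.
At some moment in a run one of tablet1, tablet2, tablet3, tablet4 may be knocked a few centimetres aside while the robot is not near it.
It also fails if it takes over 210 s, if anything falls off the work surface, if the arm or the gripper's body presses on something with over 40 N, if the wrist force passes 120 N, or if a joint passes its speed limit or range.

ROBOT

A 6-joint arm with a two-finger parallel gripper is mounted at the origin on the work surface. World frame = base frame: x ahead of the robot, y to its left, z up, the work surface at z = 0. Lengths are in m, angles in rad, forces in N, time in s.
With the tool pointing down it reaches from about 0.325 to 1 m from the base axis. Payload 5.1 kg.
Tool frame: the origin (TCP) lies at the very end of the fingers, on their centre line; the grasp point (between the pads) lies manip.grasp_offset behind it (manip.grasp_offset is the distance from the TCP to the grasp point, in m); z points along the fingers, y is the line along which they close (so a half turn about z gives the same grasp; the last joint's range is limited). The gripper opens to 85 mm and grips with 20 to 120 N. Pads are 22 mm wide; open, the fingers measure 114 mm over their backs; the gripper's body (76 mm by 85 mm) begins 54 mm behind the grasp point. The pads swing forward as they close: fully open they stand 13 mm farther back than shut.
Start: joints at [1.254, 0.124, 1.65, -0, 1.367, -0.083], TCP at [0.151, 0.632, 0.231] pointing down, gripper open.
Joint ranges: [-2.61, 2.61], [-1.02, 2.33], [0.03, 2.71], [-1.35, 4.49], [0.32, 2.68], [-2.91, 2.91]. Speed limits (rad/s): [2.57, 2.57, 3.14, 3.14, 3.14, 3.14].

INTERFACE

Orientations are given as a unit quaternion [w, x, y, z].
In Python, from cell import manip, imaging, readout gives the robot as it stands. Calls block until the motion is done:
- manip.goto(position, orientation): joint-space move of the TCP to a pose.
- manip.line_to(position, ori=None, rate=0.15): straight line of the TCP; ori=None keeps the orientation; rate is the mean speed in m/s.
- manip.movej(angles): joint-space move.
- manip.release() and manip.close(): open the fingers fully, or close them until they stop; the grip force is fixed at half the most.
- manip.wait(seconds).
- manip.solve_ik(position, orientation): joint angles nearest the present ones, or None.
- imaging.camera(name): name is "side" or "top" or "wrist"; returns a dict with "img" (480x640x3 uint8, red, green, blue), "depth" (480x640 float32, m along the optical axis (not along the pixel's ray), 0 where there is no reading), "fx", "fy", "cx", "cy" (pixels), "cam_to_world" (4x4, takes a point from camera to world coordinates); the wrist camera has in their place "hand_eye" (4x4, takes a point from camera to tool coordinates, whose origin is the TCP and whose axes are the flange's). Camera axes: x right, y up, looking along -z (the intrinsics and any distortion apply to the point x, -y, -z); pixel columns grow to the right and rows downward; lengths in m; the calibration is good to about 2 mm. A picture is of the moment at which its call begins: read the wrist's pose just before it.
A pose or a line that the arm cannot do raises manip.Unreachable and nothing moves.
- manip.job_done(): hands the job in; it is judged then, once.
Readings, each from a call of its own:
- readout.get_clock(): time.
- readout.get_joint_pos(): joint angles.
- readout.get_joint_velocities(): joint speeds.
- readout.get_effort(): joint torques, N m.
- readout.get_tool_pos(): TCP position.
- readout.get_ee_rot(): TCP orientation.
- readout.get_wrist_force(): force on the tool from outside, world axes, zero at the start.
- readout.get_ft_torque(): the same for the moment, N m.
- readout.get_width(): opening from 0.0 (shut) to 1.0 (fully open).
- readout.get_gripper_force(): force on a finger pad.
Only numpy, scipy, OpenCV 4.12 (cv2) and the standard library are available. Lean on these libraries where they do the work, as an engineer would, in place of code of your own. Each camera call takes 0.05 s, during which the arm holds its last target. There are 200 camera calls.

## Working session

There is one attempt and no reset: what is moved stays moved. The work goes in short steps, each a Python script; the robot and the scene stay as the last script left them, time stands still between calls to the robot, and variables do not carry over. Pictures are saved under pics/ and viewed, at most 14 in all, crops included, and the job is handed in when it is done.

```bash
ls; mkdir -p pics; python3 - <<'E'
from cell import manip, imaging, readout
import cv2,numpy as np
np.set_printoptions(precision=4,suppress=True)
for n in ["top","side"]:
    c=imaging.camera(n); cv2.imwrite(f"pics/{n}0.png",c["img"][:,:,::-1]); np.savez(f"pics/{n}0.npz",**c)
    print(n,c["fx"],c["fy"],c["cx"],c["cy"],[k for k in c]);print(c["cam_to_world"])
c=imaging.camera("wrist");print(c["hand_eye"],c["fx"],manip.grasp_offset,readout.get_tool_pos(),readout.get_ee_rot(),readout.get_clock(),readout.get_width())
E
```

```text
pics
top 585.3169771303835 585.3169771303835 311.40866895103676 239.9480990637724 ['img', 'depth', 'fx', 'fy', 'cx', 'cy', 'cam_to_world']
[[-0.003   0.9982 -0.0602  0.4865]
 [-1.     -0.0034 -0.0077 -0.0183]
 [-0.0079  0.0602  0.9982  1.5205]
 [ 0.      0.      0.      1.    ]]
side 445.2012831436844 445.2012831436844 319.7863607463329 239.8690545887181 ['img', 'depth', 'fx', 'fy', 'cx', 'cy', 'cam_to_world']
[[ 0.9654  0.1742 -0.1941  0.3438]
 [-0.2606  0.676  -0.6893 -0.7513]
 [ 0.0112  0.716   0.698   0.8476]
 [ 0.      0.      0.      1.    ]]
[[-0.0009  0.9494  0.3139  0.0796]
 [ 1.      0.0007  0.0006  0.001 ]
 [ 0.0004  0.3139 -0.9494 -0.1428]
 [ 0.      0.      0.      1.    ]] 350.232648729483 0.0187 [0.1505 0.6319 0.2303] [-0.0002  0.1166  0.9932 -0.0008] 0.15 0.9975552368735648
```

View pics/top0.png

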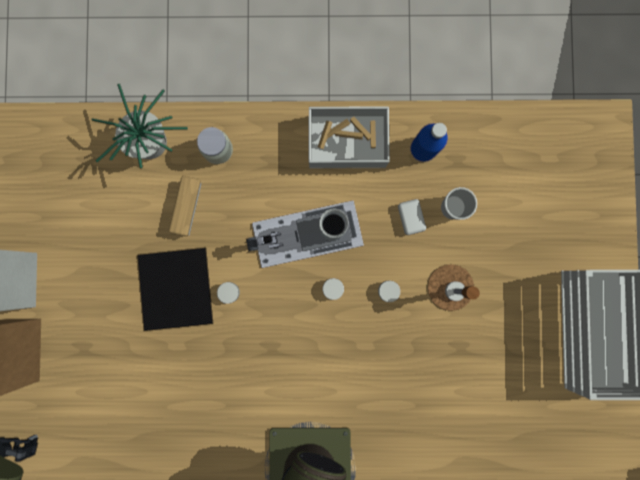

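View pics/side0.png

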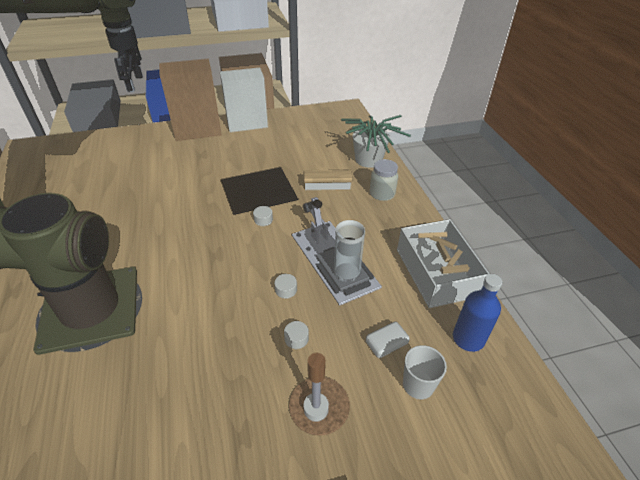

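```bash
cat > h.py <<'E'
from cell import manip, imaging, readout
import cv2, numpy as np
from scipy.spatial.transform import Rotation as Ro
np.set_printoptions(precision=4,suppress=True)
def q(th,R0=None):
    R=np.array([[np.cos(th),np.sin(th),0],[np.sin(th),-np.cos(th),0],[0,0,-1]])
    if R0 is not None: R=R0@R
    x,y,z,w=Ro.from_matrix(R).as_quat(); return [w,x,y,z]
def cam(n):
    if n=="wrist":
        p=np.array(readout.get_tool_pos()); w,x,y,z=readout.get_ee_rot()
    c=dict(imaging.camera(n))
    if n=="wrist":
        T=np.eye(4);T[:3,:3]=Ro.from_quat([x,y,z,w]).as_matrix();T[:3,3]=p
        c["cam_to_world"]=T@c["hand_eye"]
    return c
def plane(c,uv,z):
    "cast pixel rays onto the horizontal plane z"
    uv=np.atleast_2d(uv).astype(float); T=c["cam_to_world"]
    d=np.c_[(uv[:,0]-c["cx"])/c["fx"],-(uv[:,1]-c["cy"])/c["fy"],-np.ones(len(uv))]@T[:3,:3].T
    return T[:3,3]+d*((z-T[2,3])/d[:,2])[:,None]
def cloud(c):
    v,u=np.mgrid[:480,:640]; D=c["depth"]; T=c["cam_to_world"]
    P=np.stack([(u-c["cx"])/c["fx"]*D,-(v-c["cy"])/c["fy"]*D,-D],-1)@T[:3,:3].T+T[:3,3]
    P[D==0]=np.nan; return P
def blobs(c,mask,z,amin=30):
    "blobs of a mask: centre (m), minAreaRect size, angle on plane z, area px"
    out=[]
    for k in cv2.findContours(mask.astype(np.uint8)*255,cv2.RETR_EXTERNAL,cv2.CHAIN_APPROX_NONE)[0]:
        if cv2.contourArea(k)<amin: continue
        w=plane(c,k[:,0,:],z)[:,:2]
        r=cv2.minAreaRect(w.astype(np.float32)*1000)
        (ex,ey),(a,b),_=cv2.fitEllipse(w.astype(np.float32)*1000)
        out.append((np.array([ex,ey])/1000,np.array([a,b]),r,cv2.contourArea(k),k[:,0].mean(0)))
    return out
def f(): return np.array(readout.get_wrist_force())
E
python3 - <<'E'
from h import *
for n in ["top","side"]:
    c=dict(np.load(f"pics/{n}0.npz")); P=cloud(c); hsv=cv2.cvtColor(c["img"],cv2.COLOR_RGB2HSV)
    w=(hsv[...,1]<45)&(hsv[...,2]>130)
    roi=(P[...,0]>.25)&(P[...,0]<.85)&(abs(P[...,1])<.6)
    print(n)
    for b in blobs(c,w&roi&(abs(P[...,2]-.03)<.012),.03): print(" t",b[0],b[1],b[3:],np.nanmedian(P[int(b[4][1]),int(b[4][0]),2]))
    print(" black"); 
    for b in blobs(c,(hsv[...,2]<60)&roi,.005,200): print(b[0],b[2],b[3:])
    print(" tall")
    for b in blobs(c,roi&(P[...,2]>.15),.163,40): print(b[0],b[2],b[3:])
    print(" cork")
    for b in blobs(c,roi&(hsv[...,0]<14)&(hsv[...,1]>90)&(hsv[...,2]<190)&(P[...,2]<.02),.005,300): print(b[0],b[1],b[3:])
    print(" jig")
    for b in blobs(c,roi&(hsv[...,1]<60)&(abs(P[...,2]-.008)<.006),.008,300): print(b[0],b[2],b[3:])
E
```

```text
top
 t [ 0.4315 -0.3712] [12.9054 32.1392] (49.0, array([455.5   , 296.5714])) 0.026377609730929175
 t [0.4446 0.206 ] [50.3564 52.8961] (322.5, array([227.7966, 291.9322])) 0.032704713453591605
 t [ 0.4598 -0.3692] [17.5197 44.3374] (75.0, array([454.5833, 285.6944])) 0.02467154953294637
 t [ 0.4478 -0.2038] [47.993  50.8363] (294.5, array([389.2982, 290.4737])) 0.031248523281501406
 t [ 0.4534 -0.0614] [50.2237 50.9499] (311.0, array([333.0345, 288.3793])) 0.0319848568691099
 t [ 0.636 -0.264] [50.1942 97.9292] (495.5, array([411.7957, 216.2366])) 0.0332646422284979
 black
[0.4529 0.3479] ((453.05126953125, 347.1628723144531), (196.31495666503906, 179.4890899658203), 6.057024955749512) (5074.0, array([174.4716, 288.9149]))
[ 0.6189 -0.0643] ((619.2769775390625, -64.20004272460938), (54.54789733886719, 52.130916595458984), 89.78313446044922) (341.0, array([333.5   , 224.0667]))
[ 0.8117 -0.2901] ((811.8961181640625, -288.05047607421875), (62.75669860839844, 42.80133819580078), 40.45515441894531) (241.0, array([419.5303, 150.3636]))
 tall
[ 0.4471 -0.375 ] ((446.9014587402344, -374.4
[... 2373 characters left out ...]
12902832), 42.1410026550293) (453.0, array([488.878, 289.061]))
[ 0.6066 -0.0648] ((605.8406372070312, -65.74716186523438), (79.05938720703125, 65.45745086669922), 70.82469940185547) (546.5, array([349.3333, 231.8519]))
 cork
 jig
[ 0.8306 -0.0685] ((831.629638671875, -69.86891174316406), (145.99180603027344, 37.19076156616211), 89.99490356445312) (495.5, array([430.    , 262.4299]))
[ 0.5977 -0.0059] ((593.9351196289062, 1.0672760009765625), (121.45486450195312, 273.7457580566406), 12.340149879455566) (1278.5, array([332.3435, 264.241 ]))
[0.4537 0.3399] ((453.3966369628906, 339.6361999511719), (196.00753784179688, 177.5565185546875), 5.746805667877197) (2148.0, array([257.9381, 189.9948]))
```

```bash
cat >> h.py <<'E'
PHI=0.2143; JX=np.array([np.cos(PHI),np.sin(PHI),0]); JY=np.array([-np.sin(PHI),np.cos(PHI),0])
def rim(c):
    P=cloud(c); m=abs(P[...,2]-.163)<.008
    return max(blobs(c,m,.163),key=lambda b:b[3])
E
python3 - <<'E'
from h import *
manip.goto([.595,-.062,.40],q(np.pi)); c=cam("wrist"); b=rim(c); print(b[0],b[1],b[3:]); print(readout.get_joint_pos())
cv2.imwrite("pics/w_rim.png",c["img"][:,:,::-1])
O=np.array([.607,-.062,0]); 
manip.goto(O+.205*JY+[0,0,.30],q(PHI+np.pi/2)); print(readout.get_joint_pos()); c=cam("wrist")
P=cloud(c); m=(P[...,2]>.06)&(P[...,2]<.15)
g=(P.reshape(-1,3)-O)[m.ravel()]; print("knob region jig y/x/z ranges")
y=g@JY; x=g@JX; k=(y>.1)&(y<.26)&(abs(x)<.06)
for lo in np.arange(.1,.26,.01):
    s=k&(y>=lo)&(y<lo+.01)
    if s.sum()>5: print(round(lo,2),s.sum(),np.percentile(x[s],[2,98]),g[s,2].min(),g[s,2].max())
cv2.imwrite("pics/w_knob.png",c["img"][:,:,::-1])
# mosaic
a=cv2.imread("pics/w_rim.png");d=cv2.imread("pics/w_knob.png");cv2.imwrite("pics/m1.png",cv2.resize(np.hstack([a,d]),(800,300)))
E
```

```text
[ 0.6113 -0.0588] [65.6735 66.8851] (2701.0, array([321.4157, 217.0422]))
[-0.1925 -0.0413  1.543   0.0001  1.6403 -1.7643]
[ 0.148  -0.0639  1.7272 -0.0001  1.4778 -0.0666]
knob region jig y/x/z ranges
0.13 15 [-0.0107  0.0205] 0.06015500649902711 0.06282156642638193
0.14 38 [-0.0107  0.0208] 0.060029434608874666 0.06170109499067866
0.15 63 [-0.0106  0.0206] 0.06001361396161392 0.13177601485288332
0.16 274 [-0.0094  0.0193] 0.060001238504538645 0.13326508675001747
0.17 280 [-0.0049  0.0147] 0.0683050722848032 0.1303265807194583
0.18 236 [-0.0028  0.0125] 0.07113904352836797 0.1279157077361271
0.19 154 [-0.0103  0.0207] 0.07390903323992576 0.09063820883058549
0.2 279 [-0.0102  0.0205] 0.08886748139689782 0.09325190151300183
0.21 371 [-0.0102  0.0205] 0.07832871302972322 0.09276880225653222
```

View pics/m1.png

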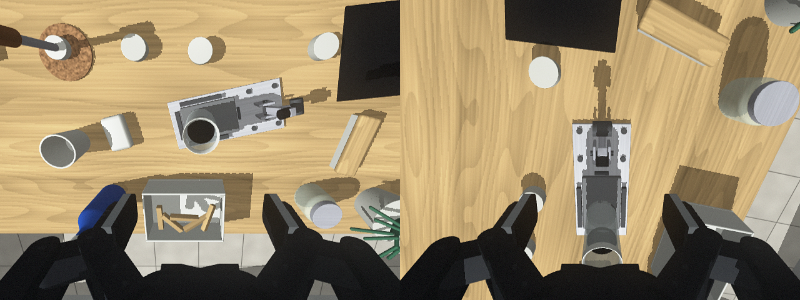

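```bash
cat >> h.py <<'E'
O=np.array([.611,-.059,0]); PIV=O+.15*JY+[0,0,.045]
def clamp_pose(a,tilt,back=0.):
    "tool pose pinching the knob at joint angle a, tool leaning to +JY by tilt"
    r=np.arctan2(40,-50)-a
    k=PIV+.064*(np.cos(r)*JY+np.sin(r)*np.array([0,0,1]))
    R0=Ro.from_rotvec(-tilt*JX).as_matrix(); up=R0@[0,0,1]
    return k+up*(back-.015), q(PHI+np.pi/2,R0)
E
python3 - <<'E'
from h import *
T=.45
manip.goto(*clamp_pose(1.92,T,.12)); manip.line_to(*clamp_pose(1.92,T),rate=.1); print(f())
manip.close(); print("w",readout.get_width(),readout.get_gripper_force(),f())
for i,a in enumerate(np.linspace(1.92,0,13)[1:]):
    p,o=clamp_pose(a,T*a/1.92); manip.line_to(p,o,rate=.08); print(round(a,2),f(),readout.get_width())
manip.release(); print(f())
p,o=clamp_pose(0,0,.15); manip.line_to(p,rate=.15)
c=cam("side"); cv2.imwrite("pics/s1.png",cv2.resize(c["img"][150:400,200:500,::-1],(600,500))); print(readout.get_clock())
E
```

```text
[-0.1144  0.262  -0.0484]
w 0.36331435822735264 61.95084035396576 [-5.1567  1.3708  4.3817]
1.76 [-2.479   6.2374 -3.5872] 0.36127384210154445
1.6 [-2.143   6.5689 -4.639 ] 0.35779786713889866
1.44 [-2.3228  7.7747 -3.5162] 0.365842266829665
1.28 [-3.1492  6.7649 -2.6864] 0.3617412224160236
1.12 [-3.5905  6.0602 -1.1191] 0.36332776497519736
0.96 [-3.8517  6.1056  0.5955] 0.3652832066480907
0.8 [-4.5436  5.1569  2.3637] 0.361144514378014
0.64 [-4.2665  3.3778  4.2129] 0.368173080395058
0.48 [-5.3933  1.414   5.3283] 0.36320263638721206
0.32 [-6.0061  0.3203  5.4553] 0.3592315075271403
0.16 [-5.0604 -0.5176  5.6732] 0.36004352624848385
0.0 [-4.4703 -1.6361  6.8331] 0.3605664155179169
[-0.9675 -0.068  -0.4791]
12.2917
```

View pics/s1.png

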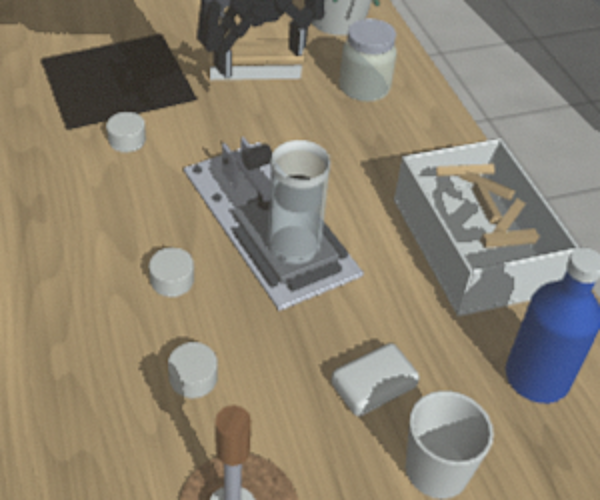

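```bash
cat >> h.py <<'E'
def tablets(c):
    P=cloud(c); hsv=cv2.cvtColor(c["img"],cv2.COLOR_RGB2HSV)
    m=(hsv[...,1]<50)&(hsv[...,2]>120)&(abs(P[...,2]-.03)<.007)&(P[...,0]>.3)&(P[...,0]<.9)&(abs(P[...,1])<.6)
    return [b for b in blobs(c,m,.03) if 44<b[1][0]<60 and b[1][1]<64]
def look(xy,z=.03):
    "hover with the object at a fixed place in the wrist view, return measured centre"
    manip.goto([xy[0]-.016,xy[1],z+.237],q(np.pi)); c=cam("wrist")
    bs=[rim(c)] if z>.1 else tablets(c)
    b=min(bs,key=lambda b:np.linalg.norm(b[0]-xy)); return b[0],b[1]
E
python3 - <<'E'
from h import *
manip.goto([.55,-.06,.35],q(np.pi))
m,s=look(np.array([.4534,-.0614])); print(m,s)
for th in (np.pi,np.pi/2):
    manip.goto([*m,.10],q(th)); manip.line_to([*m,.012],rate=.15); manip.close(); print(readout.get_width(),f(),np.array(readout.get_tool_pos())); manip.release(); manip.line_to([*m,.10],rate=.2)
m2,s=look(m); print("bias",m2-m,s)
print("rim",look(O[:2],.163)); c=cam("top"); print([b[0] for b in tablets(c)],readout.get_clock())
E
```

```text
[ 0.4555 -0.0604] [51.9731 53.0106]
0.6051206033468105 [-0.4777  0.1684  6.6754] [ 0.4571 -0.0608  0.0138]
0.6045932750620117 [-1.1515  0.7143  6.2893] [ 0.457  -0.0608  0.0136]
bias [ 0.0021 -0.0001] [51.9451 52.9578]
rim (array([ 0.6113, -0.0587]), array([65.484 , 66.9454]))
[array([0.4445, 0.2066]), array([ 0.4474, -0.2033])] 23.1833
```

```bash
cat >> h.py <<'E'
def load(m,R=(.6113,-.0587)):
    manip.goto([*m,.10],q(np.pi)); manip.line_to([*m,.013],rate=.15); manip.close(); print("grip",readout.get_width())
    manip.line_to([*m,.24],rate=.25); manip.goto([*R,.24],q(np.pi)); manip.line_to([*R,.19],rate=.15)
    print("track",np.array(readout.get_tool_pos())-[*R,.19],f()); f0=f()
    for z in np.arange(.186,.1645,-.003):
        manip.line_to([*R,z],rate=.05); d=f()-f0
        if np.linalg.norm(d)>8: break
    print("ins",z,f()-f0); manip.release(); manip.line_to([*R,.24],rate=.2)
E
python3 - <<'E'
from h import *
load(np.array([.4572,-.0606]))
m,s=look(O[:2],.163); c=cam("wrist"); 
cv2.imwrite("pics/t1.png",cv2.resize(c["img"][120:320,200:450,::-1],(500,400)))
P=cloud(c); r=np.hypot(P[...,0]-.6113,P[...,1]+.0587)<.02; print(np.nanpercentile(P[...,2][r],[5,50,95]),readout.get_clock())
E
```

```text
grip 0.6063375339437085
track [-0.0007 -0.0001  0.0001] [-0.4996  0.1134  0.4335]
ins 0.16499999999999998 [ 0.8098  0.0531 -0.4145]
[0.1392 0.1406 0.1419] 31.5333
```

View pics/t1.png

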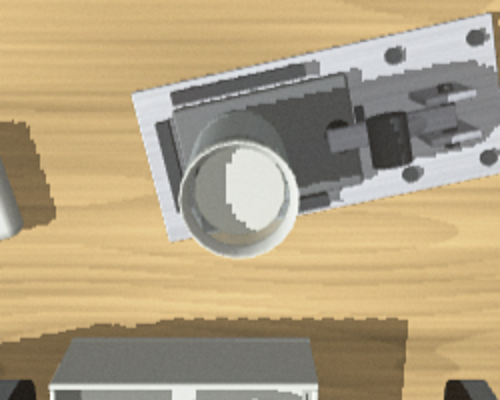

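```bash
python3 - <<'E'
from h import *
m,s=look(np.array([.448,-.204])); print(m,s)
load(m)
c=cam("wrist"); look(O[:2],.163); c=cam("wrist")
P=cloud(c); r=np.hypot(P[...,0]-.6113,P[...,1]+.0587)<.02; print(np.nanpercentile(P[...,2][r],[5,50,95]))
# tamper and coaster
t=np.array([.447,-.372]); manip.goto([t[0]-.016,t[1],.36],q(np.pi)); c=cam("wrist"); P=cloud(c); hsv=cv2.cvtColor(c["img"],cv2.COLOR_RGB2HSV)
near=np.hypot(P[...,0]-t[0],P[...,1]-t[1])<.12
g=near&(P[...,2]>.17); print("grip",[(b[0],b[1]) for b in blobs(c,g,.185)],np.nanmax(P[...,2][near]))
cv2.imwrite("pics/tamp.png",c["img"][:,:,::-1]); np.savez("pics/tamp.npz",P=P,**c)
print(readout.get_clock())
E
```

```text
[ 0.4495 -0.2029] [52.144  52.3389]
grip 0.6048576159219653
track [-0.0005 -0.0009  0.    ] [ 0.4633  0.1722 -0.6135]
ins 0.16499999999999998 [-0.1565 -0.7199  0.2722]
[0.1687 0.1699 0.1711]
grip [(array([ 0.6725, -0.3709]), array([237.7706, 751.9877])), (array([ 0.4482, -0.3723]), array([29.1974, 33.2351]))] 0.4565354894867593
42.0333
```

View pics/tamp.png

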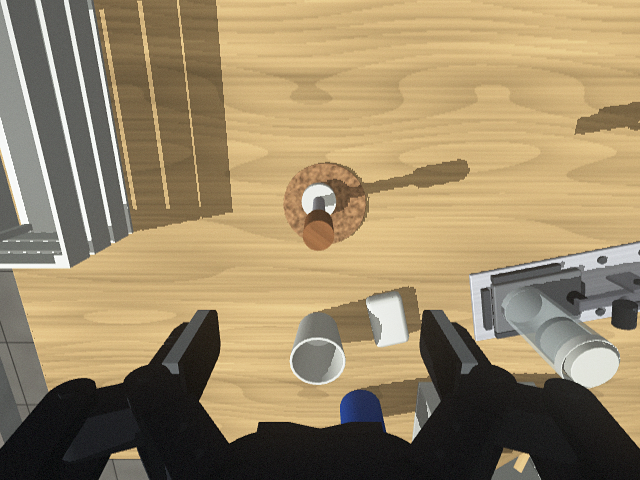

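```bash
cat >> h.py <<'E'
def push(R,z0,zend,step,flim):
    "descend stepwise from z0 to zend until the push (rise in Fz) passes flim"
    manip.line_to([*R,z0],rate=.15); fz=f()[2]; z=z0; log=[]
    while z>zend:
        z-=step; manip.line_to([*R,z],rate=.06); d=f()[2]-fz; log.append((round(z,4),round(d,1)))
        if d>flim: break
    return fz,z,log
E
python3 - <<'E'
from h import *
d=np.load("pics/tamp.npz"); c={k:d[k] for k in d}; P=c["P"]; hsv=cv2.cvtColor(c["img"],cv2.COLOR_RGB2HSV)
near=np.hypot(P[...,0]-.448,P[...,1]+.372)<.075
for n,m,z in (("coaster",near&(P[...,2]<.012)&(P[...,2]>.003)&(hsv[...,1]>60),.005),("foot",near&(abs(P[...,2]-.025)<.006)&(hsv[...,1]<60),.025),("grip",near&(P[...,2]>.180),.185)):
    pts=[k for k in cv2.findContours(m.astype(np.uint8),0,cv2.CHAIN_APPROX_NONE)[0]]
    k=max(pts,key=len); w=plane(c,k[:,0],z)[:,:2].astype(np.float32); cc,r=cv2.minEnclosingCircle(w*1000); print(n,np.array(cc),r)
E
```

```text
coaster [ 458.5504 -364.4011] 60.159183502197266
foot [ 449.3781 -372.2821] 24.141855239868164
grip [ 762.9238 -370.9007] 393.0122375488281
```

```bash
python3 - <<'E'
from h import *
t=[.4490,-.3722]; R=[.6113,-.0587]
manip.goto([*t,.26],q(np.pi)); manip.line_to([*t,.145],rate=.12); print(f()); manip.close(); print("w",readout.get_width(),f())
manip.line_to([*t,.33],rate=.2); print("lift",f()); manip.goto([*R,.335],q(np.pi)); print(f())
fz,z,log=push(R,.318,.231,.003,18); print(fz,z,log)
manip.line_to([*R,.345],rate=.2); print(f(),readout.get_width(),readout.get_clock())
c=cam("side"); cv2.imwrite("pics/s2.png",cv2.resize(c["img"][100:400,200:500,::-1],(600,600)))
E
```

```text
[ 0.2763  0.9277 -0.5543]
w 0.3352136896236088 [-1.3926  0.0902  1.4704]
lift [-0.6709 -0.2042 -2.1978]
[-0.2094  0.3856 -2.3429]
-1.9944683889834984 0.23099999999999993 [(0.315, np.float64(0.0)), (0.312, np.float64(-0.2)), (0.309, np.float64(0.1)), (0.306, np.float64(1.9)), (0.303, np.float64(1.9)), (0.3, np.float64(1.1)), (0.297, np.float64(0.3)), (0.294, np.float64(0.4)), (0.291, np.float64(1.0)), (0.288, np.float64(0.5)), (0.285, np.float64(1.7)), (0.282, np.float64(1.1)), (0.279, np.float64(1.1)), (0.276, np.float64(0.6)), (0.273, np.float64(1.4)), (0.27, np.float64(1.6)), (0.267, np.float64(1.3)), (0.264, np.float64(1.7)), (0.261, np.float64(0.0)), (0.258, np.float64(0.6)), (0.255, np.float64(0.8)), (0.252, np.float64(0.6)), (0.249, np.float64(0.7)), (0.246, np.float64(1.0)), (0.243, np.float64(1.6)), (0.24, np.float64(0.8)), (0.237, np.float64(0.1)), (0.234, np.float64(-0.1)), (0.231, np.float64(0.8))]
[ 0.2928 -0.0586 -2.1943] 0.3384194772136711 54.825
```

View pics/s2.png

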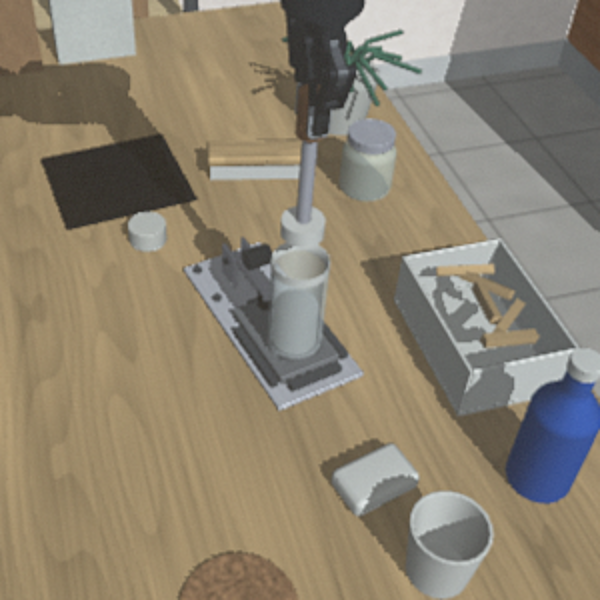

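```bash
cat >> h.py <<'E'
def stand(t=(.4586,-.3644)):
    manip.goto([*t,.24],q(np.pi)); manip.line_to([*t,.16],rate=.15); fz=f()[2]
    for z in np.arange(.156,.137,-.002):
        manip.line_to([*t,z],rate=.05)
        if f()[2]-fz>2: break
    print("stand",z,f()[2]-fz); manip.release(); manip.line_to([*t,.27],rate=.2); return z
E
python3 - <<'E'
from h import *
stand()
ts=[b[0] for b in tablets(cam("top"))]; print(ts)
t=min(ts,key=lambda p:np.linalg.norm(p-[.444,.206]))
m,s=look(t); print(m,s); load(m); print(look(O[:2],.163)); c=cam("wrist")
P=cloud(c); r=np.hypot(P[...,0]-.6113,P[...,1]+.0587)<.02; print(np.nanpercentile(P[...,2][r],[5,50,95]))
cv2.imwrite("pics/t3.png",cv2.resize(c["img"][120:320,200:450,::-1],(500,400)))
manip.goto([.4586-.016,-.3644,.36],q(np.pi)); c=cam("wrist"); P=cloud(c);hsv=cv2.cvtColor(c["img"],cv2.COLOR_RGB2HSV)
near=np.hypot(P[...,0]-.4586,P[...,1]+.3644)<.075
for n,m,z in (("coaster",near&(P[...,2]<.012)&(P[...,2]>.003)&(hsv[...,1]>60),.005),("foot",near&(abs(P[...,2]-.025)<.006)&(hsv[...,1]<60),.025)):
    k=max(cv2.findContours(m.astype(np.uint8),0,cv2.CHAIN_APPROX_NONE)[0],key=len); print(n,cv2.minEnclosingCircle(plane(c,k[:,0],z)[:,:2].astype(np.float32)*1000))
print([(b[0],b[1]) for b in blobs(c,near&(P[...,2]>.17)&(P[...,2]<.2),.185)],readout.get_clock())
E
```

```text
stand 0.144 6.431392002773696
[array([0.4737, 0.2001])]
[0.4759 0.2015] [52.0323 53.4885]
grip 0.6089170499924667
track [-0.0002  0.0009 -0.0001] [-0.4975 -0.5589 -0.788 ]
ins 0.16499999999999998 [0.5292 0.4029 0.5232]
(array([ 0.6113, -0.0587]), array([65.5107, 66.8942]))
[0.119  0.1204 0.1217]
coaster ((459.00775146484375, -364.1004333496094), 59.733070373535156)
foot ((459.4113464355469, -364.68389892578125), 24.193723678588867)
[(array([ 0.4582, -0.3648]), array([29.1761, 33.2033]))] 71.7667
```

```bash
python3 - <<'E'
from h import *
t=[.4590,-.3645]; R=[.6113,-.0587]
manip.goto([*t,.26],q(np.pi)); manip.line_to([*t,.144],rate=.12); manip.close(); print("w",readout.get_width())
manip.line_to([*t,.33],rate=.2); manip.goto([*R,.32],q(np.pi))
fz,z,log=push(R,.268,.235,.001,22); print(fz,z,log)
for _ in range(8): manip.wait(.15); print(round(f()[2]-fz,1),end=" ")
print(np.array(readout.get_tool_pos()),readout.get_width())
manip.line_to([*R,.33],rate=.15); print(f())
c=cam("side"); cv2.imwrite("pics/s3.png",cv2.resize(c["img"][100:400,200:500,::-1],(600,600))); print(readout.get_clock())
E
```

```text
w 0.33643780483440744
-1.892791190695658 0.252 [(0.267, np.float64(-0.3)), (0.266, np.float64(-0.1)), (0.265, np.float64(-1.0)), (0.264, np.float64(-0.6)), (0.263, np.float64(0.1)), (0.262, np.float64(0.3)), (0.261, np.float64(0.1)), (0.26, np.float64(0.3)), (0.259, np.float64(1.6)), (0.258, np.float64(6.4)), (0.257, np.float64(9.8)), (0.256, np.float64(12.3)), (0.255, np.float64(14.8)), (0.254, np.float64(17.0)), (0.253, np.float64(19.1)), (0.252, np.float64(22.5))]
22.3 20.7 21.6 21.6 22.0 22.0 22.3 22.4 [ 0.6133 -0.0589  0.2592] 0.3338344996095739
[-0.1712  0.5865 -2.4712]
82.725
```

View pics/s3.png

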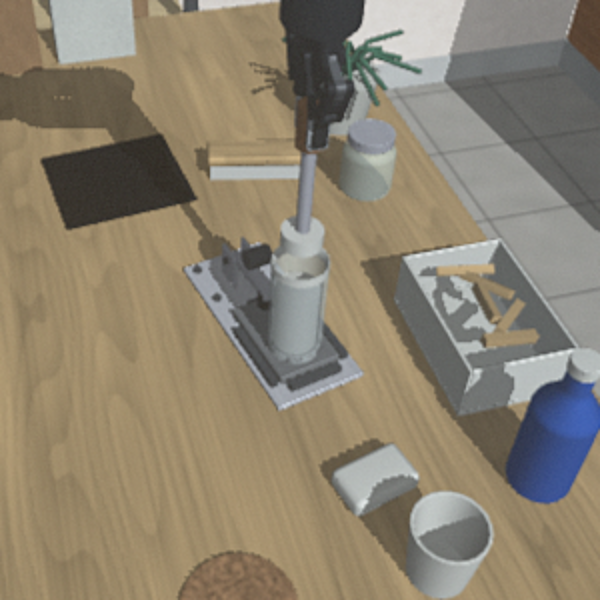

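```bash
python3 - <<'E'
from h import *
stand((.4590,-.3643))
T=.45
manip.goto([.52,-.15,.32],q(PHI+np.pi/2)); manip.goto(*clamp_pose(0,0,.15)); manip.line_to(*clamp_pose(0,0),rate=.1); print(f()); manip.close(); print("w",readout.get_width(),f())
for a in np.linspace(0,1.92,13)[1:]:
    p,o=clamp_pose(a,T*a/1.92); manip.line_to(p,o,rate=.08); print(round(a,2),f())
manip.release(); p,o=clamp_pose(1.92,T,.15); manip.line_to(p,rate=.15); print(f())
print("rim",look(O[:2],.163)); c=cam("wrist"); cv2.imwrite("pics/w5.png",c["img"][:,:,::-1]); print(readout.get_clock())
E
```

```text
stand 0.142 10.182807488948509
[0.0974 0.505  0.1637]
w 0.3612040041321243 [-4.9273 -1.7537  5.7071]
0.16 [ 0.9421 -4.8572 -5.2669]
0.32 [ 2.1619 -5.5374 -6.8649]
0.48 [ 1.5391 -4.5571 -5.9644]
0.64 [ 2.7845 -4.989  -5.9994]
0.8 [ 2.269  -5.9028 -6.0746]
0.96 [ 1.6735 -7.059  -5.3947]
1.12 [ 1.3316 -7.2568 -3.5546]
1.28 [ 1.0516 -7.2098 -3.9775]
1.44 [-1.0256 -7.0833 -0.3928]
1.6 [-2.2419 -5.0788  1.0724]
1.76 [-3.9512 -3.7584  3.2728]
1.92 [-5.7028 -0.6627  5.0843]
[-0.3732 -0.0844  0.8127]
rim (array([ 0.6113, -0.0588]), array([65.4631, 66.9782]))
99.6917
```

View pics/w5.png

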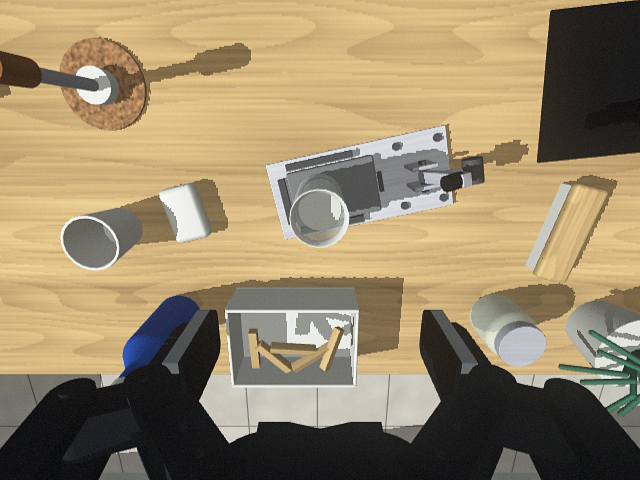

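```bash
python3 - <<'E'
from h import *
manip.goto([.43,.345,.42],q(np.pi)); c=cam("wrist"); P=cloud(c); hsv=cv2.cvtColor(c["img"],cv2.COLOR_RGB2HSV)
m=(hsv[...,2]<60)&(P[...,2]<.02)&(np.hypot(P[...,0]-.453,P[...,1]-.345)<.16)
b=max(blobs(c,m,.005,300),key=lambda b:b[3]); print(b[2],b[4]); M=np.array(b[2][0])/1000
R=np.array([.6113,-.0587]); th=np.pi+PHI
manip.goto([*R,.25],q(th)); manip.line_to([*R,.122],rate=.1); print(f()); manip.close(); print("w",readout.get_width(),f())
manip.line_to([*R,.14],rate=.05); print("lift",f()); manip.line_to([*R,.31],rate=.15); print(f(),readout.get_width())
np.save("pics/M.npy",M); c=cam("side"); cv2.imwrite("pics/s6.png",cv2.resize(c["img"][50:400,200:500,::-1],(514,600))); print(readout.get_clock())
E
```

```text
((455.6245422363281, 348.38348388671875), (197.1312255859375, 178.58535766601562), 5.845139980316162) [322.102  191.0911]
[-0.3053  0.3768 -0.0807]
w 0.7855056851925039 [-2.6694 -0.2599  5.9493]
lift [-0.0516  0.1605 -8.0302]
[-0.4894  0.5802 -9.3041] 0.77662760937916
106.6833
```

View pics/s6.png

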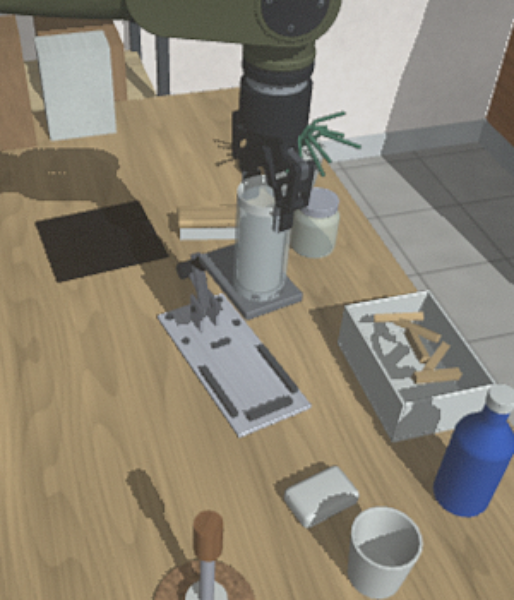

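```bash
python3 - <<'E'
from h import *
M=np.load("pics/M.npy"); a=np.deg2rad(5.85); t=M-.008*np.array([-np.sin(a),np.cos(a)]); o=q(np.pi+a)
manip.line_to([.46,-.02,.31],rate=.2); manip.goto([*t,.31],o); manip.line_to([*t,.14],rate=.15); fz=f()[2]
for z in np.arange(.128,.112,-.001):
    manip.line_to([*t,z],rate=.04)
    if f()[2]-fz>4: break
print("down",z,f()[2]-fz); manip.release(); manip.wait(.3); manip.line_to([*t,.26],rate=.1)
manip.goto([.36,.05,.40],q(np.pi)); manip.wait(.3)
c=cam("side"); b=rim(c) if 0 else None
cv2.imwrite("pics/s7.png",c["img"][:,:,::-1]); 
manip.goto([t[0]-.016,t[1],.40],q(np.pi)); c=cam("wrist"); P=cloud(c); print("rim",max(blobs(c,abs(P[...,2]-.16)<.008,.160),key=lambda b:b[3])[0],t)
manip.goto([.459-.016,-.3643,.36],q(np.pi)); c=cam("wrist"); P=cloud(c);hsv=cv2.cvtColor(c["img"],cv2.COLOR_RGB2HSV)
near=np.hypot(P[...,0]-.459,P[...,1]+.3643)<.075
k=max(cv2.findContours((near&(abs(P[...,2]-.025)<.006)&(hsv[...,1]<60)).astype(np.uint8),0,1)[0],key=len); print("foot",cv2.minEnclosingCircle(plane(c,k[:,0],.025)[:,:2].astype(np.float32)*1000))
print(readout.get_clock())
E
```

```text
down 0.12 5.03480358933772
rim [0.4564 0.341 ] [0.4564 0.3404]
foot ((459.9876708984375, -364.923583984375), 24.221250534057617)
120.2667
```

View pics/s7.png

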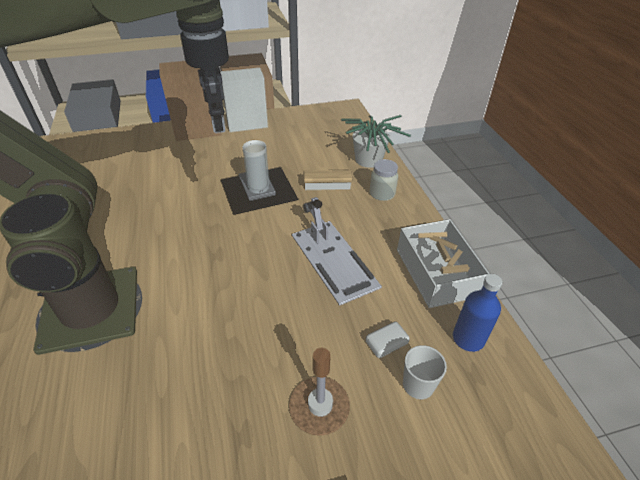

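The cartridge stands upright on the mat at about (257,170), and the tamper stands on the coaster at (320,400). The clamp is open at (315,210), no tablets are left on the counter, and the soap, brush and cup look unmoved.

```bash
python3 - <<'E'
from h import *
print(manip.job_done())
E
```

```text
the job is handed in; nothing more can be done
None
```

The job is handed in: all three tablets on the counter went into the tube and were pushed to the bottom with about 22 N held for over a second, clamp shut; the clamp was then swung fully back, and the cartridge stands about 8 mm off the mat's centre (to even out the foot's overhang), with the tamper in the middle of the coaster.

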